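# Release and swing open the acrylic cabinet that holds the drawer pull

### The job

Of the two clear acrylic cabinets, find the one with the U-shaped aluminium drawer pull inside, gently press down the square push catch on its top so that its door springs ajar, then push the door's tab with the outside of the fingers to swing the door wide open, to about a right angle. Leave the other cabinet shut and do not lift or shift any of the loose things.

Things in the scene. Friction and masses are not known exactly. Their poses are not given: they have to be found in the camera images.
- pull_case: clear acrylic cabinet with aluminium edge trims and a black rubber floor 5 mm thick, fixed, 140 (x, depth) x 170 (y, width) x 170 mm (height), the drawer pull lies inside. Origin: centre of its underside; +z up; its door fills the front, which faces its own -x (towards the robot, give or take its yaw)
- pull_case_cap (a point): centre of the top face of this cabinet's push catch: a grey square button 34 x 34 mm on the cabinet's top, 40 mm behind the front and midway across the width, standing 16 mm above the cabinet's top (cap face at z = 186 mm). Pressed straight down; moves with the button
- pull_case_catch (a joint): travel of that button in m: 0 up, 0.009 fully down (5 N, springs back). Its hook lets the door go after about 6 mm
- pull_case_hinge (a point): point on the vertical hinge axis of this cabinet's door, at the height of the cabinet's top (z = 170 mm): the front left corner as seen from the robot, at (-70, +85) mm in the cabinet's frame. Axes as the cabinet's; fixed
- pull_case_tab (a point): middle of the top edge, on the inner (cabinet) side, of the door's aluminium finger tab: an upright plate 50 mm wide, 6 mm thick, rising 27 mm above the cabinet's top (its top at z = 197 mm), 140 mm from the hinge axis along the door (it spans 115 to 165 mm). The inner face of door and tab lies in the plane through the hinge axis. Moves with the door; its +x is the door's inward normal, its -y runs along the door away from the hinge
- pull_case_door (a joint): door angle in rad: 0 shut, grows as the free edge swings out towards the robot, stop at 1.75. Door 170 mm wide, hinged on the left (+y) edge. While hooked it cannot open; once the hook lets go a spring ejector drives it to about 0.4 rad within a second; from there it swings with light friction (1 to 2 N at the tab) and stays where it is left
- latch_case: clear acrylic cabinet with aluminium edge trims and a black rubber floor 5 mm thick, fixed, 140 (x, depth) x 170 (y, width) x 170 mm (height), of the same make, the door latch lies inside; its door is to stay shut. Origin: centre of its underside; +z up; its door fills the front, which faces its own -x (towards the robot, give or take its yaw)
- latch_case_cap (a point): centre of the top face of this cabinet's push catch: a grey square button 34 x 34 mm on the cabinet's top, 40 mm behind the front and midway across the width, standing 16 mm above the cabinet's top (cap face at z = 186 mm). Pressed straight down; moves with the button
- latch_case_catch (a joint): travel of that button in m: 0 up, 0.009 fully down (5 N, springs back). Its hook lets the door go after about 6 mm
- latch_case_hinge (a point): point on the vertical hinge axis of this cabinet's door, at the height of the cabinet's top (z = 170 mm): the front left corner as seen from the robot, at (-70, +85) mm in the cabinet's frame. Axes as the cabinet's; fixed
- latch_case_tab (a point): middle of the top edge, on the inner (cabinet) side, of the door's aluminium finger tab: an upright plate 50 mm wide, 6 mm thick, rising 27 mm above the cabinet's top (its top at z = 197 mm), 140 mm from the hinge axis along the door (it spans 115 to 165 mm). The inner face of door and tab lies in the plane through the hinge axis. Moves with the door; its +x is the door's inward normal, its -y runs along the door away from the hinge
- latch_case_door (a joint): door angle in rad: 0 shut, grows as the free edge swings out towards the robot, stop at 1.75. Door 170 mm wide, hinged on the left (+y) edge. While hooked it cannot open; once the hook lets go a spring ejector drives it to about 0.4 rad within a second; from there it swings with light friction (1 to 2 N at the tab) and stays where it is left
- pull: aluminium drawer pull, a U of flat bar, 134 mm long with two 14 mm wide legs, 60 mm deep over all, 12 mm thick, lying loose and flat inside pull_case, legs towards the back; origin under its middle
- latch: zinc door latch (barrel bolt on a 60 x 80 x 4 mm plate, 19 mm high), lying loose inside latch_case; origin under its middle
- mallet: mallet lying on the shelf to the right of the cabinets: blue silicone head 54 mm diameter x 85 mm, wooden handle 200 mm, loose; origin under the middle of its length, head towards its +x, handle towards -x; 54 mm high
- funnel: black plastic funnel standing mouth down on the shelf to the left of the cabinets, 110 mm across, 115 mm high, loose; origin under its centre
Not all that is in view belongs to the job. Leave any purple or red look-alike of the latch_case alone.

How it is judged:
By the outcome, as a careful person would: the job done as asked, in the order asked, and still so for the second after the job is handed in, with the robot touching nothing.
It also fails if it takes over 45 s, if anything falls off the work surface, if the arm or the gripper's body presses on something with over 40 N, if the wrist force passes 120 N, or if a joint passes its speed limit or range.

### The arm

A 6-joint arm with a two-finger parallel gripper is mounted at the origin on the work surface. World frame = base frame: x ahead of the robot, y to its left, z up, the work surface at z = 0. Lengths are in m, angles in rad, forces in N, time in s.
With the tool pointing down it reaches from about 0.375 to 0.9 m from the base axis. Payload 3.1 kg.
Tool frame: the origin (TCP) lies between the finger pads; the fingertips stand 19 mm ahead of it and the grasp point (between the pads) is the TCP; z points along the fingers, y is the line along which they close (so a half turn about z gives the same grasp; the last joint's range is limited). The gripper opens to 87 mm and grips with 3 to 60 N. Pads are 19 mm wide; open, the fingers measure 117 mm over their backs; the gripper's body (75 mm by 190 mm) begins 51 mm behind the grasp point.
Start: joints at [0.981, 0.527, 1.433, -0, 1.181, -0.178], TCP at [0.25, 0.573, 0.242] pointing down, gripper open.
Joint ranges: [-3.08, 3.08], [-0.75, 2.2], [0.22, 2.44], [-1.43, 4.57], [0, 2.65], [-2.85, 2.85]. Speed limits (rad/s): [2.79, 2.79, 3.14, 3.14, 3.14, 3.14].

### API

Orientations are given as a unit quaternion [x, y, z, w].
In Python, from rig import robot, camera, camera_info, hand_in gives the robot as it stands.
- The arm moves only by the shell command python3 -m handwheel 'ROWS' [FORCE]. ROWS is a JSON object of lists of equal length, an entry for each row: "hand": the opening, from 0 (shut) to 1 (fully open); "translation": the shift along the world's x, y, z in mm, a list of three; "turn": the turn, a rotation vector about the world's x, y, z in rad, a list of three. In form: {"hand": [hand, ...], "translation": [[tx, ty, tz], ...], "turn": [[ax, ay, az], ...]}. A call has 1 to 12 rows; each row is the pose to reach, as a shift and turn from the pose commanded when the call began; what a row does not reach only later rows make up. A row lasts 1/12 s, in which the tool goes at most 41.7 mm and 7.16 degrees, less where a joint would pass 70% of its speed; a pose out of reach is approached as far as the arm can. A call with a gripper value outside its range is refused whole. The fingers move at their own pace and stop on an object; FORCE is the grip in N (left out, the last holds). Time passes only in rows, so rows that repeat a pose let the fingers close. It gives the time, the measured TCP pose, the force, the opening and the grip force at its end, in the units of the state.
- robot.get_obs(): the state, without advancing time (a new reading comes with each control period).
- camera(name): name is "side" or "top"; returns (picture, depth): 420x560x3 uint8, red, green, blue; 420x560 float32, m along the optical axis (not along the pixel's ray), 0 where there is no reading.
- camera_info(name): a dict with "vertical_fov" (degrees; the focal length in pixels is half the picture's height over the tangent of half this angle, whatever the lens; pixels are square), "cx", "cy" (the principal point, pixels), "world_from_camera" (4x4, takes a point from camera to world coordinates). Camera axes: x right, y down, z forward; pixel columns grow to the right and rows downward; lengths in m; the calibration is good to about 2 mm. A picture is of the moment at which its call begins. camera_info takes no time and is no camera call.
- hand_in(): hands the job in; it is judged then, once.
The state is a dict: "time": time; "q": joint angles; "joint_velocities": joint speeds; "joint_torque": joint torques, N m; "position": TCP position; "tool_rot": TCP orientation; "ft_force": force on the tool from outside, world axes, zero at the start; "moment": the same for the moment, N m; "grip_width": finger opening in m; "grip_force": force on a finger pad.
Only numpy, scipy, OpenCV 4.12 (cv2) and the standard library are available. Lean on these libraries where they do the work, as an engineer would, in place of code of your own. Each camera call takes 0.05 s, during which the arm holds its last target. There are 200 camera calls.

## Working session

There is one attempt and no reset: what is moved stays moved. The work goes in short steps, Python scripts to look and compute and a shell command to move; the robot and the scene stay as the last step left them, time stands still between calls to the robot, and variables do not carry over. Pictures are saved under pics/ and viewed, at most 10 in all, crops included, and the job is handed in when it is done.

```bash
mkdir -p pics
cat > h.py <<'E'
import numpy as np,cv2
from rig import robot,camera,camera_info,hand_in
def K(n):
    i=camera_info(n);return 210/np.tan(np.radians(i["vertical_fov"])/2),i["cx"],i["cy"],np.array(i["world_from_camera"])
def world(n,d):
    f,cx,cy,T=K(n);v,u=np.mgrid[:420,:560]
    p=np.stack([(u-cx)/f*d,(v-cy)/f*d,d,np.ones_like(d)],-1);return (p@T.T)[...,:3]
def px(n,P):
    f,cx,cy,T=K(n);q=np.linalg.inv(T)@np.append(P,1);return q[0]/q[2]*f+cx,q[1]/q[2]*f+cy
def snap(n,s):
    im,d=camera(n);np.savez(f'pics/{s}.npz',im=im,d=d);cv2.imwrite(f'pics/{s}.png',im[...,::-1]);return im,d
E
python3 - <<'E'
from h import *
for n in("top","side"): snap(n,n+"0"); print(K(n))
o=robot.get_obs();print(o["position"],o["tool_rot"],o["time"])
E
```

```text
(np.float64(436.98832212791285), 279.61530593866496, 206.98866481553983, array([[-0.00450613, -0.98479438,  0.17366557,  0.22458113],
       [-0.99998733,  0.00404781, -0.00299319, -0.0174692 ],
       [ 0.00224472, -0.17367686, -0.98480014,  1.36486001],
       [ 0.        ,  0.        ,  0.        ,  1.        ]]))
(np.float64(490.6373968771433), 274.1388685976279, 217.05609281384025, array([[ 0.82295966,  0.53833916, -0.18146172,  0.70638714],
       [ 0.56802703, -0.78486096,  0.24766623, -0.32787606],
       [-0.00909379, -0.30689448, -0.9517001 ,  1.35237318],
       [ 0.        ,  0.        ,  0.        ,  1.        ]]))
[0.24979183 0.57224849 0.24068057] [ 2.04448985e-01  9.78876761e-01 -8.77891504e-04 -3.59701255e-04] 0.1
```

View pics/top0.png

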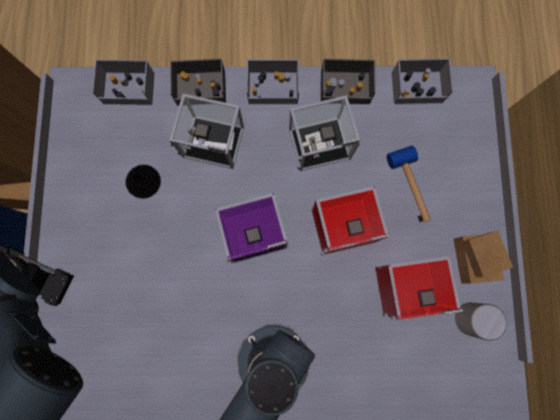

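View pics/side0.png

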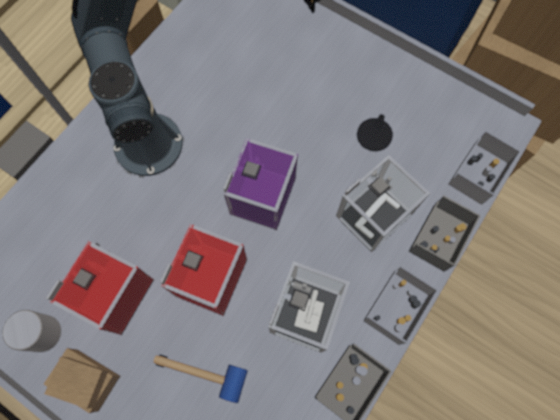

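Top view: the two clear cabinets are at about (207,130) and (323,133). The purple and red look-alikes are nearer the robot. I'll zoom in on the two clear ones.

Run:
```python
from h import *
a=np.load('pics/top0.npz')['im'][85:180,160:370];b=np.load('pics/side0.npz')['im'][150:350,260:440]
a=cv2.resize(a,None,fx=3.7,fy=3.7,interpolation=2)
cv2.imwrite('pics/c1.png',a[...,::-1]);cv2.imwrite('pics/c2.png',cv2.resize(b,None,fx=3,fy=3,interpolation=2)[...,::-1])
d=np.load('pics/top0.npz')['d'];w=world('top',d)
for u,v in [(202,131),(328,132),(300,200),(100,300),(450,150)]: print(u,v,w[v,u])
d=np.load('pics/side0.npz')['d'];w=world('side',d)
for u,v in [(380,185),(300,299),(300,200),(200,350)]: print(u,v,w[v,u])
```

```text
202 131 [0.65118805 0.19713987 0.18640259]
328 132 [ 0.6471724  -0.15877256  0.1856824 ]
300 200 [ 0.48797149 -0.08666371 -0.00205797]
100 300 [0.17915806 0.52732529 0.0022657 ]
450 150 [ 0.65245841 -0.57796022 -0.00462356]
380 185 [0.65760188 0.19843241 0.18662667]
300 299 [ 0.65054037 -0.15801383  0.18910171]
300 200 [ 0.48068945  0.11098747 -0.00284923]
200 350 [ 0.49735132 -0.39431106  0.00171316]
```

View pics/c1.png

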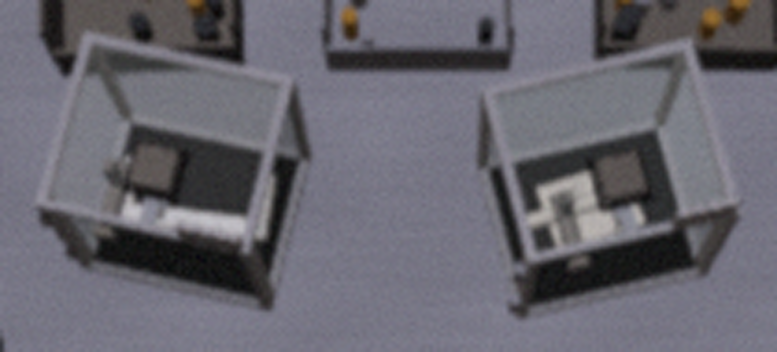

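View pics/c2.png

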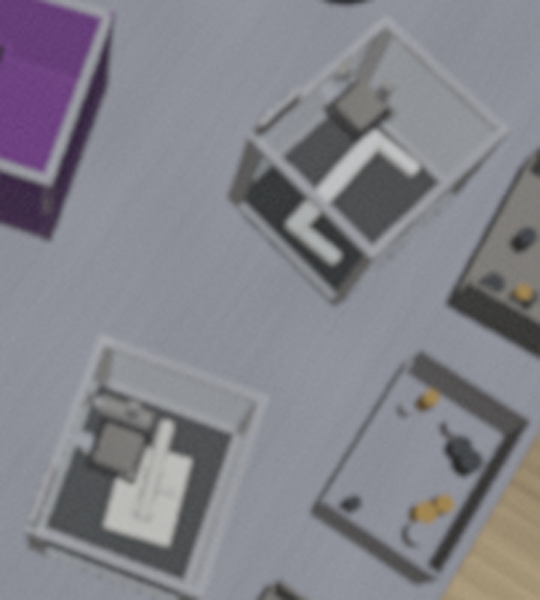

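Left cabinet (y≈+0.2) holds the U pull, seen in the side crop at (350,200). The right one holds the latch. Next I'll get the left cabinet's pose from its cap and top corners.

Run:
```python
from h import *
def ray(n,u,v,z):
    f,cx,cy,T=K(n);r=T[:3,:3]@np.array([(u-cx)/f,(v-cy)/f,1]);t=T[:3,3];return t+r*(z-t[2])/r[2]
print('top corners BL BR FL FR')
for c in [(88,40),(295,80),(44,207),(262,247)]: print(ray('top',160+c[0]/3.7,85+c[1]/3.7,.17).round(4))
print('side: FL BL BR FR')
for c in [(388,25),(500,130),(375,250),(255,140)]: print(ray('side',260+c[0]/3,150+c[1]/3,.17).round(4))
for n in('top','side'):
    w=world(n,np.load(f'pics/{n}0.npz')['d'])
    m=(abs(w[...,2]-.186)<.005)&(np.hypot(w[...,0]-.653,w[...,1]-.198)<.035)
    P=w[m][:,:2].astype(np.float32);print(n,len(P),P.mean(0),cv2.minAreaRect(P*1000))
    m=(w[...,2]>.14)&(w[...,2]<.21)&(np.hypot(w[...,0]-.67,w[...,1]-.2)<.15)
    P=w[m];
    m2=P[:,2]>.19;print(m2.sum(),P[m2].round(3)[::3].tolist())
    R=cv2.minAreaRect((P[:,:2]*1000).astype(np.float32));print(R)
```

```text
top corners BL BR FL FR
[0.7644 0.2559 0.17  ]
[0.7306 0.093  0.17  ]
[0.6277 0.2851 0.17  ]
[0.5951 0.1167 0.17  ]
side: FL BL BR FR
[0.6385 0.2845 0.17  ]
[0.7672 0.2537 0.17  ]
[0.7338 0.1014 0.17  ]
[0.5995 0.1277 0.17  ]
top 136 [0.65570927 0.19978046] ((656.4178466796875, 200.48472595214844), (34.88969802856445, 34.35409164428711), 75.3570327758789)
64 [[0.673, 0.211, 0.191], [0.664, 0.208, 0.191], [0.661, 0.213, 0.192], [0.658, 0.191, 0.191], [0.653, 0.205, 0.191], [0.64, 0.19, 0.191], [0.606, 0.18, 0.198], [0.606, 0.172, 0.197], [0.606, 0.163, 0.199], [0.603, 0.174, 0.198], [0.604, 0.167, 0.195], [0.603, 0.158, 0.198], [0.602, 0.17, 0.191], [0.6, 0.16, 0.198], [0.6, 0.152, 0.197], [0.6, 0.144, 0.198], [0.599, 0.155, 0.194], [0.597, 0.146, 0.198], [0.598, 0.138, 0.197], [0.596, 0.147, 0.192], [0.594, 0.138, 0.198], [0.593, 0.136, 0.193]]
((683.862060546875, 197.17494201660156), (177.78187561035156, 149.43431091308594), 76.57238006591797)
side 162 [0.65829563 0.19783731] ((658.3701782226562, 198.6788787841797), (34.56324005126953, 33.97300338745117), 76.25352478027344)
55 [[0.606, 0.177, 0.199], [0.609, 0.176, 0.198], [0.609, 0.174, 0.195], [0.604, 0.166, 0.199], [0.61, 0.173, 0.193], [0.607, 0.166, 0.195], [0.607, 0.163, 0.195], [0.601, 0.158, 0.191], [0.608, 0.163, 0.19], [0.603, 0.153, 0.196], [0.598, 0.147, 0.195], [0.605, 0.151, 0.195], [0.602, 0.148, 0.191], [0.597, 0.14, 0.195], [0.603, 0.146, 0.191], [0.601, 0.138, 0.198], [0.598, 0.134, 0.194], [0.597, 0.132, 0.19], [0.667, 0.18, 0.19]]
((683.68310546875, 193.19076538085938), (175.3665313720703, 147.61053466796875), 76.76164245605469)
```

```bash
python3 -m handwheel '{"hand":[0,0,0,0,0,0,0,0,0,0,0,0],"translation":[[20,-19,10],[45,-41,10],[70,-64,10],[95,-87,10],[120,-110,10],[145,-133,10],[170,-156,10],[195,-179,10],[220,-202,10],[240,-220,10],[255,-234,10],[260,-239,10]],"turn":[[0,0,0.06],[0,0,0.12],[0,0,0.18],[0,0,0.24],[0,0,0.3],[0,0,0.37],[0,0,0.44],[0,0,0.51],[0,0,0.58],[0,0,0.65],[0,0,0.7],[0,0,0.76]]}' 10
python3 -m handwheel '{"hand":[0,0,0,0,0,0,0,0,0,0],"translation":[[15,-14,0],[35,-32,0],[60,-55,0],[85,-78,0],[110,-101,0],[130,-119,0],[142,-130,0],[147,-135,0],[147,-135,0],[147,-135,0]],"turn":[[0,0,0],[0,0,0],[0,0,0],[0,0,0],[0,0,0],[0,0,0],[0,0,0],[0,0,0],[0,0,0],[0,0,0]]}'
python3 - <<'E'
from h import *
im,_=snap('side','s1');t,_=snap('top','t1')
a=cv2.resize(im[130:280,290:440],(400,400));b=cv2.resize(t[60:210,130:280],(400,400))
cv2.imwrite('pics/c3.png',np.hstack([a,b])[...,::-1])
o=robot.get_obs();print(o["position"],o["tool_rot"],o["q"],o["ft_force"])
E
```

```text
time: 1.1
position: [0.5127, 0.3312, 0.251]
tool_rot: [-0.173, 0.985, -0.001, 0.0]
ft_force: [-0.0, 0.3, -0.1]
grip_width: 0.0149
grip_force: 0.0
time: 1.93
position: [0.656, 0.1995, 0.2511]
tool_rot: [-0.173, 0.985, 0.0, -0.001]
ft_force: [0.9, 0.2, 0.8]
grip_width: 0.0005
grip_force: 0.0
[0.65562999 0.20020786 0.25145221] [-1.74048946e-01  9.84736705e-01  3.29534396e-04 -6.90930966e-04] [ 1.33481309e-01  6.03252706e-01  1.25508832e+00  6.26709737e-04
  1.28465967e+00 -1.78737221e+00] [ 0.01113108  0.77851555 -0.03106226]
```

View pics/c3.png

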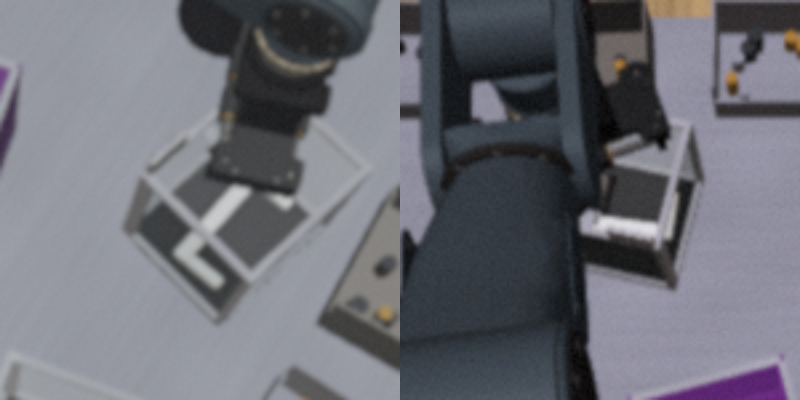

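The closed gripper is over the cap, which is hidden beneath it in both views, and the cabinet is undisturbed. I'll go down gently.

```bash
python3 -m handwheel '{"hand":[0,0,0,0,0,0,0,0],"translation":[[0,0,-12],[0,0,-27],[0,0,-38],[0,0,-43],[0,0,-46],[0,0,-49],[0,0,-51],[0,0,-51]],"turn":[[0,0,0],[0,0,0],[0,0,0],[0,0,0],[0,0,0],[0,0,0],[0,0,0],[0,0,0]]}'
```

```text
time: 2.7
position: [0.657, 0.1991, 0.201]
tool_rot: [-0.173, 0.985, 0.0, 0.0]
ft_force: [-0.2, 0.1, 1.5]
grip_width: 0.0006
grip_force: 0.6
```

```bash
python3 -m handwheel '{"hand":[0,0,0,0],"translation":[[0,0,-1],[0,0,-2],[0,0,-3],[0,0,-3]],"turn":[[0,0,0],[0,0,0],[0,0,0],[0,0,0]]}'
```

```text
time: 3.03
position: [0.6575, 0.1989, 0.1978]
tool_rot: [-0.173, 0.985, 0.0, 0.001]
ft_force: [-1.6, 1.5, 3.4]
grip_width: 0.0007
grip_force: 2.0
```

```bash
python3 -m handwheel '{"hand":[0,0,0,0,0,0],"translation":[[0,0,-1],[0,0,-1],[0,0,-1.5],[0,0,-1.5],[0,0,-1.5],[0,0,-1.5]],"turn":[[0,0,0],[0,0,0],[0,0,0],[0,0,0],[0,0,0],[0,0,0]]}'
python3 - <<'E'
from h import *
for n in('top','side'):
    im,d=snap(n,n+'2');w=world(n,d)
    m=(w[...,2]>.188)&(w[...,2]<.205)&(w[...,0]>.5)&(w[...,0]<.635)&(abs(w[...,1]-.17)<.09);print(m.sum(),w[m].mean(0) if m.any() else '',w[m].round(3)[::5].tolist())
E
```

```text
time: 3.53
position: [0.6575, 0.1989, 0.1965]
tool_rot: [-0.173, 0.985, 0.0, 0.001]
ft_force: [-1.4, 1.6, 4.5]
grip_width: 0.0005
grip_force: 2.6
33 [0.54371417 0.17865667 0.19678606] [[0.558, 0.193, 0.197], [0.552, 0.187, 0.198], [0.548, 0.181, 0.199], [0.543, 0.181, 0.197], [0.541, 0.176, 0.196], [0.537, 0.17, 0.199], [0.532, 0.167, 0.198]]
60 [0.54960715 0.18107791 0.19474862] [[0.561, 0.202, 0.195], [0.563, 0.2, 0.194], [0.556, 0.19, 0.199], [0.566, 0.199, 0.193], [0.553, 0.187, 0.193], [0.563, 0.196, 0.19], [0.547, 0.177, 0.198], [0.557, 0.186, 0.194], [0.539, 0.17, 0.195], [0.549, 0.178, 0.193], [0.539, 0.165, 0.198], [0.536, 0.162, 0.193]]
```

Run:
```python
from h import *
o=robot.get_obs();p=o["position"]
D=lambda a:np.array([np.cos(np.radians(a)),np.sin(np.radians(a))])
H=np.array([.637,.291])
print(p)
q0=np.array([.6575,.199])
for th in [26]+list(range(30,95,6))+[92]:
    for c in ([.04] if th==26 else [.017]):
        f=H+.138*D(-103-th)+c*D(-13-th); print(th,c,f.round(3),((f-q0)*1000).round(0))
w=world('top',np.load('pics/top0.npz')['d'])
m=(w[...,2]>.02)&(w[...,2]<.13)&(abs(w[...,0]-.53)<.12)&(abs(w[...,1]-.36)<.08);P=w[m];print(P.min(0),P.max(0))
```

```text
[0.65751407 0.19889808 0.19647819]
26 0.04 [0.581 0.159] [-76. -40.]
30 0.017 [0.555 0.178] [-102.  -21.]
36 0.017 [0.544 0.188] [-113.  -11.]
42 0.017 [0.534 0.198] [-124.   -1.]
48 0.017 [0.525 0.209] [-133.   10.]
54 0.017 [0.517 0.221] [-141.   22.]
60 0.017 [0.51  0.234] [-147.   35.]
66 0.017 [0.505 0.248] [-153.   49.]
72 0.017 [0.501 0.262] [-156.   63.]
78 0.017 [0.499 0.276] [-159.   77.]
84 0.017 [0.498 0.291] [-160.   92.]
90 0.017 [0.499 0.305] [-159.  106.]
92 0.017 [0.499 0.31 ] [-158.  111.]
[0.49833615 0.28001572 0.02011393] [0.64042176 0.43992444 0.12884202]
```

Run:
```python
from h import *
w=world('top',np.load('pics/top0.npz')['d'])
s=w[155:205,118:170];P=s[(s[...,2]>.008)];print(P.min(0),P.max(0));C=cv2.minEnclosingCircle((P[P[:,2]<.05,:2]*1000).astype(np.float32));print(C)
H=np.array([637,291.])
for th in(80,85,90,100):
    a=np.radians(-13-th);n=np.array([np.cos(a),np.sin(a)]);print(th,-(np.array(C[0])-H)@n-C[1]) # clearance of inner face plane
```

```text
[ 0.22458113 -0.0174692   0.00800544] [0.63529749 0.48861611 1.36486001]
((560.3190307617188, 421.81842041015625), 89.53048706054688)
80 37.09547940025449
85 29.3428892013264
90 20.685600831338363
100 0.9268622038588035
```

```bash
python3 -m handwheel '{"hand":[0,0,0,0,0,0,0,0,0,0,0,0],"translation":[[0,0,8],[0,0,20],[0,0,34],[-10,-5,42],[-25,-13,42],[-45,-23,42],[-62,-33,42],[-72,-38,42],[-76,-40,35],[-76,-40,22],[-76,-40,10],[-76,-40,4]],"turn":[[0,0,0],[0,0,0],[0,0,0],[0,0,0],[0,0,0],[0,0,0],[0,0,0],[0,0,0],[0,0,0],[0,0,0],[0,0,0],[0,0,0]]}'
```

```text
time: 4.63
position: [0.5802, 0.1583, 0.1986]
tool_rot: [-0.173, 0.985, -0.0, -0.001]
ft_force: [-0.2, 0.4, 0.0]
grip_width: 0.0005
grip_force: 0.0
```

```bash
python3 -m handwheel '{"hand":[0,0,0,0,0,0,0,0,0,0,0,0],"translation":[[-6,4,-1],[-13,9,-2],[-20,14,-2],[-26,19,-2],[-32,24,-2],[-37,29,-2],[-43,34,-2],[-48,39,-2],[-53,45,-2],[-57,50,-2],[-61,56,-2],[-65,62,-2]],"turn":[[0,0,0],[0,0,0],[0,0,0],[0,0,0],[0,0,0],[0,0,0],[0,0,0],[0,0,0],[0,0,0],[0,0,0],[0,0,0],[0,0,0]]}'
python3 - <<'E'
from h import *
im,d=snap('side','s3');cv2.imwrite('pics/c4.png',cv2.resize(im[90:290,240:440],(600,600))[...,::-1])
E
```

```text
time: 5.63
position: [0.5159, 0.2213, 0.1981]
tool_rot: [-0.173, 0.985, -0.0, 0.0]
ft_force: [0.6, -0.2, 0.7]
grip_width: 0.0006
grip_force: 0.3
```

View pics/c4.png

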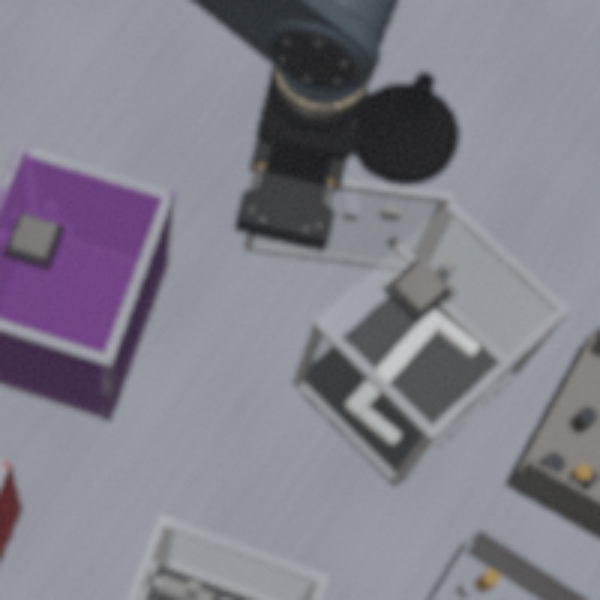

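The door, upper edge from (245,240) to (445,200), is following the fingers, and the funnel at (410,130) is clear. I'll carry on to about 90°.

```bash
python3 -m handwheel '{"hand":[0,0,0,0,0,0,0,0,0,0,0,0],"translation":[[-3,6,0],[-6,13,0],[-9,20,0],[-12,27,0],[-14,34,0],[-15,41,0],[-17,48,0],[-18,55,0],[-19,62,0],[-19,70,0],[-19,77,0],[-18,82,0]],"turn":[[0,0,0],[0,0,0],[0,0,0],[0,0,0],[0,0,0],[0,0,0],[0,0,0],[0,0,0],[0,0,0],[0,0,0],[0,0,0],[0,0,0]]}'
python3 - <<'E'
from h import *
for n in('side','top'):
    im,d=snap(n,n+'4');w=world(n,d)
    m=(w[...,2]>.188)&(w[...,2]<.202)&(w[...,0]>.43)&(w[...,0]<.58)&(abs(w[...,1]-.32)<.03)
    P=w[m];print(len(P),P.mean(0) if len(P) else'')
    if len(P):v=P.mean(0)[:2]-[.637,.291];print(-103-np.degrees(np.arctan2(v[1],v[0])),np.hypot(*v))
E
```

```text
time: 6.68
position: [0.4978, 0.3037, 0.198]
tool_rot: [-0.173, 0.985, 0.0, -0.0]
ft_force: [-0.1, -0.6, 0.4]
grip_width: 0.0004
grip_force: 0.3
0 
0
```

```bash
python3 -m handwheel '{"hand":[0,0,0,0,0,0,0,0,0,0,0,0],"translation":[[-1,-5,0],[-3,-15,0],[-6,-30,0],[-9,-45,5],[-10,-55,20],[-10,-65,45],[-15,-85,75],[-20,-110,105],[-30,-140,130],[-40,-170,150],[-50,-195,160],[-55,-210,160]],"turn":[[0,0,0],[0,0,0],[0,0,0],[0,0,0],[0,0,0],[0,0,0],[0,0,0],[0,0,0],[0,0,0],[0,0,0],[0,0,0],[0,0,0]]}'
python3 - <<'E'
from h import *
for n in('side','top'):
    im,d=snap(n,n+'5');w=world(n,d)
    m=(w[...,2]>.188)&(w[...,2]<.202)&(w[...,0]>.43)&(w[...,0]<.58)&(abs(w[...,1]-.32)<.03)
    P=w[m];print(len(P),P.mean(0) if len(P) else'')
    if len(P):
        v=P.mean(0)[:2]-[.637,.291];print((-103-np.degrees(np.arctan2(v[1],v[0])))%360,np.hypot(*v))
        if len(P)>9: print(cv2.fitLine((P[:,:2]*1000).astype(np.float32),2,0,.01,.01).ravel())
    if n=='side':cv2.imwrite('pics/c5.png',cv2.resize(im,(800,600))[...,::-1])
E
```

```text
time: 7.78
position: [0.4425, 0.0897, 0.3611]
tool_rot: [-0.172, 0.985, -0.001, 0.003]
ft_force: [0.3, 0.4, -0.1]
grip_width: 0.0004
grip_force: 0.0
56 [0.50161795 0.31795391 0.19420103]
88.26007282231501 0.13803917479107083
[ 9.7985679e-01 -1.9970132e-01  5.0161795e+02  3.1795392e+02]
54 [0.50074602 0.3197017  0.19632782]
88.89536498706741 0.13924415330786438
[ 9.8150963e-01 -1.9141269e-01  5.0074603e+02  3.1970169e+02]
```

View pics/c5.png

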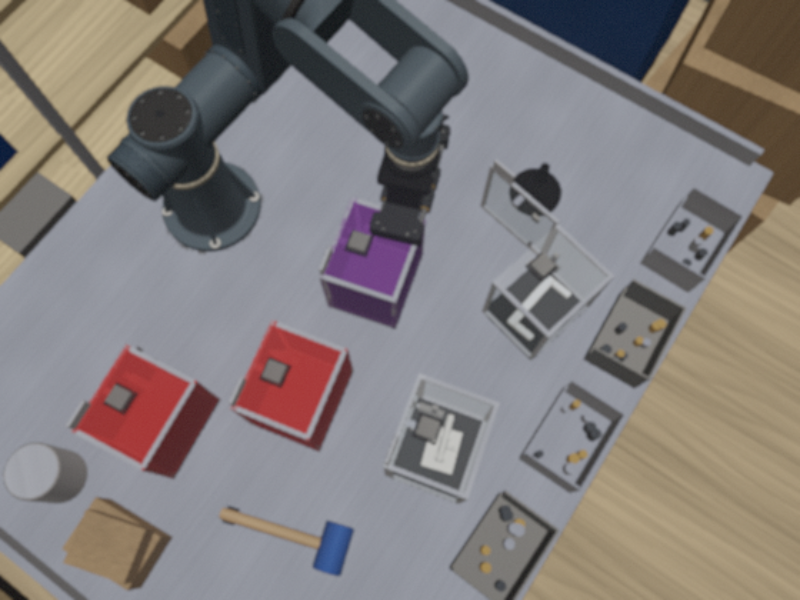

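The door stands at about 88°. The funnel is still at (537,192), the latch cabinet is shut, and the arm is clear.

```bash
python3 -c "
from rig import hand_in;print(hand_in())"
```

```text
the job is handed in; nothing more can be done
None
```

I pressed the catch on the drawer-pull cabinet and swung its door open to about 88°. The other cabinet stayed shut, the loose things looked unmoved in the last picture, and the job was handed in at about 8 s.

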